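Proof-test a snap trap before it goes under the eaves

TASK

Test the rat trap on the desk before it goes under the eaves: press its blue cocking pad down until the catch clicks, let go so that the catch alone holds the bar cocked for a moment, then press the red paddle at its side so that the jaw snaps shut. Press gently: there is a hard stop just past the click and the plastic breaks if anything is pushed harder than 22 N. Leave the other things on the desk where they are.

Things in the scene. Friction and masses are not known exactly. Their poses are not given: they have to be found in the camera images.
- trap: heavy-duty snap trap screwed to the desk, cannot move; grey base 275 x 100 x 12 mm. Origin: underside of the base, under the bar's hinge; x points to the toothed jaw, -x to the blue cocking pad, y to the side with the red paddle, z up
- trap_hinge (a point): middle of the hinge axis of the sprung bar, 58 mm above the trap origin, along its y. The bar is one rigid rocker: jaw on the +x side, tail with the blue pad on the -x side. A spring drives the jaw shut: the pad takes about 6 N at first, 8 N when down, and up to 4 N more for a while as the hook is pushed aside, easing off 0.05 to 0.15 rad before the click; the stop is rigid
- bar (a joint): angle of the bar, rad: 0 = jaw shut, tail rising 0.45 rad from level; grows as the pad goes down; 0.45 = tail level. The catch sits at a different height each time: it clicks somewhere from 0.38 to 0.58, and 0.02 to 0.03 later the bar meets a hard stop that moves with it: end the press by feel. Let go, a caught bar stays within 0.03 of the click; an uncaught one follows the finger up
- bar_pad (a point): centre of the top face of the blue cocking pad, on the bar: 120 mm from the hinge axis along the tail and 4 mm above it; 50 x 50 mm, a 6 mm lip along its outer edge; pressed from above, moving on an arc about the hinge. Its x axis points along the tail to the hinge, z is square to the pad
- trap_paddle (a point): nominal centre of the top of the red trip paddle (36 x 34 mm), a point fixed to the trap at (-80, 105, 40) mm in its frame; the real paddle is up to 7 mm higher or lower. Pressed straight down it resists with 1 to 4 N, then gives, and after 8 to 16 mm its red hook slips off the bar, which snaps to 0; at 20 mm it meets a hard stop. It springs back up
- screwdriver: bystander: orange-handled screwdriver, 190 mm long, lying; origin at the centre of its underside
- bait_jar: bystander: small jar, 56 mm across, 70 mm tall, yellow cap; origin at the centre of its underside
- mug: bystander: blue mug, 80 mm across, 95 mm tall; origin at the centre of its underside
- tape_roll: bystander: roll of clear tape standing flat, 90 mm across, 48 mm tall; origin at the centre of its underside
- torch: bystander: black and yellow torch, 145 mm long, lying; origin at the centre of its underside
- screw_tub: bystander: open green tub, 90 x 70 x 35 mm; origin at the centre of its underside
- tape_measure: bystander: yellow tape measure, 68 x 35 x 62 mm; origin at the centre of its underside

How it is judged:
By the outcome, as a careful person would: the job done as asked, in the order asked, and still so for the second after the job is handed in, with the robot touching nothing.
It also fails if it takes over 69 s, if anything falls off the work surface, if the arm or the gripper's body presses on something with over 40 N, if the wrist force passes 120 N, or if a joint passes its speed limit or range.

ROBOT

A 6-joint arm with a two-finger parallel gripper is mounted at the origin on the work surface. World frame = base frame: x ahead of the robot, y to its left, z up, the work surface at z = 0. Lengths are in mm, angles in degrees, forces in N, time in s.
With the tool pointing down it reaches from about 300 to 850 mm from the base axis. Payload 4.2 kg.
Tool frame: the origin (TCP) lies midway between the tips of the shut fingers; the grasp point (between the pads) lies 19 mm behind it; z points along the fingers, y is the line along which they close (so a half turn about z gives the same grasp; the last joint's range is limited). The gripper opens to 91 mm and grips with 3 to 60 N. Pads are 32 mm wide; open, the fingers measure 118 mm over their backs; the gripper's body (76 mm by 178 mm) begins 60 mm behind the grasp point.
Start: joints at [67.036, 18.312, 89.639, -0, 72.044, -1.146], TCP at [213.71, 533.827, 213.976] pointing down, gripper open.
Joint ranges: [-177.97, 177.97], [-48.28, 115.42], [12.27, 149.76], [-77.06, 257.06], [2.81, 150.46], [-146.56, 146.56]. Speed limits (degrees/s): [147.25, 147.25, 180, 180, 180, 180].

INTERFACE

Orientations are given as [roll, pitch, yaw] about the fixed x, y, z axes, in that order (R = Rz(yaw) Ry(pitch) Rx(roll)).
In Python, from workcell import state, grab_frame, camera_model, job_done gives the robot as it stands.
- The arm moves only by the shell command python3 -m pendant [OPENING] [FORCE], which reads ROWS from standard input. ROWS is a JSON object whose key "ticks" holds a list of rows, 1 to 8 of them, each of 6 numbers: dx, dy, dz in shares of the most that a row can go, 1 being 50 mm, then a rotation vector rx, ry, rz in fractions of the full range, 1 being 180 degrees; each row shifts and turns the commanded pose from where the row before left it, along the tool's axes as they then stand; what a row does not reach is not made up. A row lasts 1/10 s, in which the tool goes at most 50 mm and 8.59 degrees, less where a joint would pass 70% of its speed; a pose out of reach is approached as far as the arm can. OPENING is the finger opening in mm, set as the command begins (- or left out keeps the last). The fingers move at their own pace and stop on an object; FORCE is the grip in N (left out, the last holds). Time passes only in rows, so rows that do not move let the fingers close. It prints the time, the measured TCP pose, the force, the opening and the grip force at its end. Shift and turn numbers lie between -1 and 1, and a call with a number outside is refused. Input that does not fit is refused with a message, and nothing moves.
- state(): the state, without advancing time (a new reading comes with each control period).
- grab_frame(name): name is "side" or "top"; returns the picture (420x560x3 uint8, blue, green, red); there is no depth.
- camera_model(name): a dict with "fx", "fy", "cx", "cy" (pixels), "T" (4x4, takes a point from camera to world coordinates). Camera axes: x right, y up, looking along -z (the intrinsics and any distortion apply to the point x, -y, -z); pixel columns grow to the right and rows downward; lengths in mm; the calibration is good to about 2 mm. A picture is of the moment at which its call begins. camera_model takes no time and is no camera call.
- job_done(): hands the job in; it is judged then, once.
The state is a dict: "time_s": time; "qpos": joint angles; "qvel": joint speeds; "effort": joint torques, N m; "ee_pos": TCP position; "ee_rot": TCP orientation; "force": force on the tool from outside, world axes, zero at the start; "torque": the same for the moment, N m; "gripper_width": finger opening in mm; "gripper_force": force on a finger pad.
Only numpy, scipy, OpenCV 4.12 (cv2) and the standard library are available. Lean on these libraries where they do the work, as an engineer would, in place of code of your own. Each camera call takes 0.05 s, during which the arm holds its last target. There are 200 camera calls.

## Working session

There is one attempt and no reset: what is moved stays moved. The work goes in short steps, Python scripts to look and compute and a shell command to move; the robot and the scene stay as the last step left them, time stands still between calls to the robot, and variables do not carry over. Pictures are saved under pics/ and viewed, at most 10 in all, crops included, and the job is handed in when it is done.

```bash
mkdir -p pics
python3 - <<'E'
from workcell import *
import cv2
for n in("side","top"):
    cv2.imwrite(f"pics/{n}0.png",grab_frame(n)); m=camera_model(n); print(n,m)
s=state();print(s)
E
```

```text
side {'fx': 470.081271132774, 'fy': 470.081271132774, 'cx': 286.442283148823, 'cy': 201.76693684515953, 'T': array([[-9.99051699e-01,  3.13322650e-02, -3.02322886e-02,
         5.52109778e+02],
       [-4.20050147e-02, -5.10876213e-01,  8.58627436e-01,
         1.02730829e+03],
       [ 1.14577853e-02,  8.59083107e-01,  5.11707861e-01,
         7.12982577e+02],
       [ 0.00000000e+00,  0.00000000e+00,  0.00000000e+00,
         1.00000000e+00]])}
top {'fx': 417.91689609088274, 'fy': 417.91689609088274, 'cx': 279.1271153024934, 'cy': 204.74756576103698, 'T': array([[ 2.96500483e-03,  9.94779016e-01, -1.02009405e-01,
         4.53805104e+02],
       [-9.99761751e-01,  7.42852268e-04, -2.18148961e-02,
        -2.28158816e+00],
       [-2.16252230e-02,  1.02049783e-01,  9.94544213e-01,
         1.31833966e+03],
       [ 0.00000000e+00,  0.00000000e+00,  0.00000000e+00,
         1.00000000e+00]])}
{'time_s': 0.1, 'qpos': array([ 6.70388994e+01,  1.83484528e+01,  8.97012298e+01, -7.07541403e-04,
        7.20429533e+01, -1.14493064e+00]), 'qvel': array([-0.06975517, -0.10751516, -0.17455349,  0.03753201,  0.08723037,
        0.06148022]), 'effort': array([-5.64592556e-04, -4.13332379e+01, -2.32507199e+01,  7.28170853e-02,
        4.22032317e-02, -4.64180766e-05]), 'ee_pos': array([213.50099519, 533.39683189, 213.18729939]), 'ee_rot': array([-1.79907369e+02, -1.17841539e-03,  1.58184048e+02]), 'force': array([ 0.09821276,  0.59796709, -0.69152631]), 'torque': array([-0.00409673,  0.00130569, -0.03198767]), 'gripper_force': 0.0, 'gripper_width': 91.27461572420373}
```

View pics/side0.png

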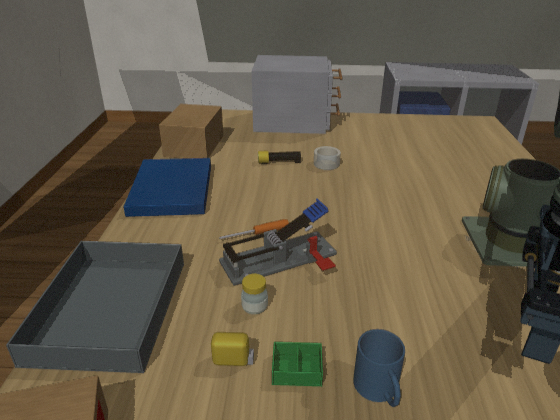

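View pics/top0.png

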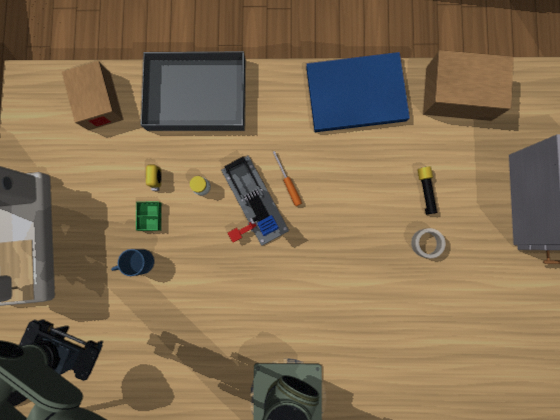

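The side view shows the trap with its pad near (316,211) and paddle near (321,258). In the top view the pad is near (267,226), the paddle near (236,235) and the jaw end near (238,162). I'll enlarge both next.

Run:
```python
import cv2,numpy as np
a=cv2.imread("pics/side0.png")[190:290,210:350]; b=cv2.imread("pics/top0.png")[145:255,215:315]
cv2.imwrite("pics/sc.png",cv2.resize(a,None,fx=5.5,fy=5.5,interpolation=2)); cv2.imwrite("pics/tc.png",cv2.resize(b,None,fx=5.4,fy=5.4,interpolation=2))
```

```text
(no output)
```

View pics/sc.png

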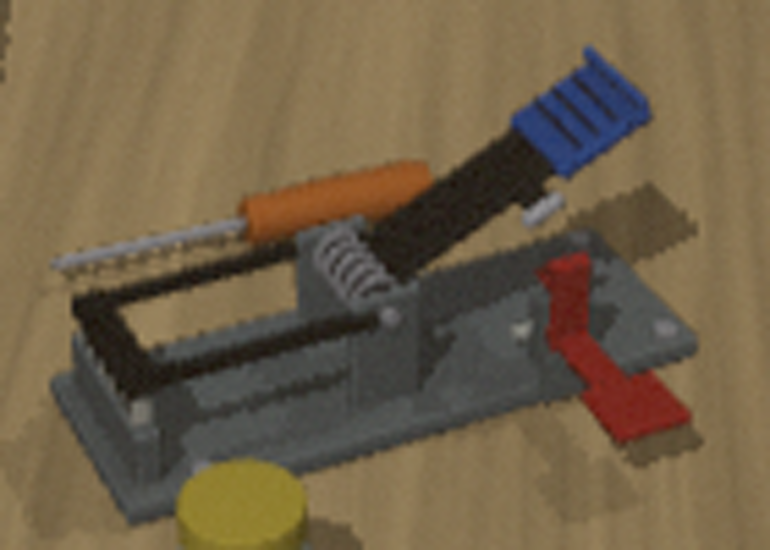

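View pics/tc.png

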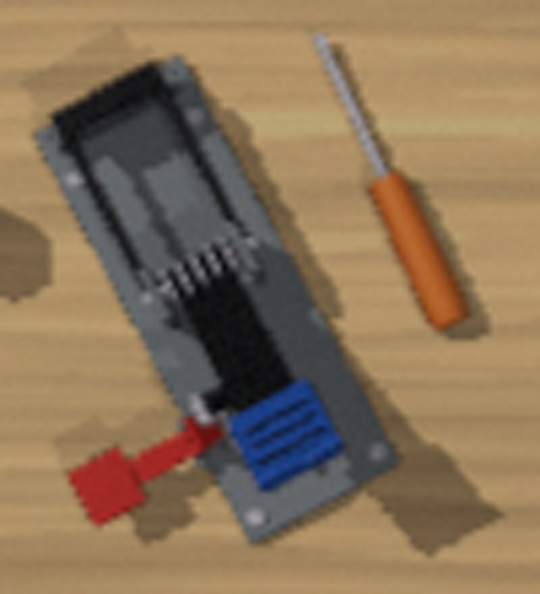

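The crops give these pixel positions.
- **Side crop:** base corners at (697,345), (585,230), (55,380) and (135,512). Pad corners run from (515,122) to (650,100). The paddle centre is at (637,405).
- **Top crop:** base corners at (38,133), (180,58), (398,462) and (258,543). The pad centre is at (285,434) and the paddle centre at (108,486).

Next I'll fit the trap pose to both views together.

```bash
cat > h.py <<'E'
import numpy as np
from workcell import camera_model
from scipy.spatial.transform import Rotation as R
def proj(n,P):
    m=camera_model(n);T=m["T"];p=(np.atleast_2d(P)-T[:3,3])@T[:3,:3]
    return np.c_[m["cx"]+m["fx"]*p[:,0]/-p[:,2], m["cy"]+m["fy"]*-p[:,1]/-p[:,2]]
def pad(a,u=0,v=0,w=0): # u along tail to hinge, v along y, w above the face
    c,s=np.cos(a),np.sin(a)
    return np.array([-(120-u)*c+(4+w)*s, v, 58+(120-u)*s+(4+w)*c])
E
python3 - <<'E'
from h import *
from scipy.optimize import least_squares
S=lambda u,v:(210+u/5.5,190+v/5.5); T=lambda u,v:(215+u/5.4,145+v/5.4)
def model(p):
    x,y,yaw,xo,a,pz=p
    L=[]
    B=lambda i,j:[xo+i*137.5,j*50,12]
    L+=[("side",B(-1,1),S(697,345)),("side",B(-1,-1),S(585,230)),("side",B(1,-1),S(55,380)),("side",B(1,1),S(135,512)),
     ("top",B(-1,1),T(258,543)),("top",B(-1,-1),T(398,462)),("top",B(1,-1),T(180,58)),("top",B(1,1),T(38,133)),
     ("side",pad(a,-25,-25,6),S(588,48)),("side",pad(a,-25,25,6),S(650,100)),("side",pad(a,25,-25),S(515,122)),("side",pad(a,25,25),S(568,175)),
     ("top",pad(a,-25,25,6),T(265,488)),("top",pad(a,-25,-25,6),T(343,443)),("top",pad(a,25,-25),T(302,380)),("top",pad(a,25,25),T(230,425)),
     ("side",[-80,105,pz],S(637,405)),("top",[-80,105,pz],T(108,486))]
    c,s=np.cos(yaw),np.sin(yaw);M=np.array([[c,-s,0],[s,c,0],[0,0,1]])
    return np.array([proj(n,M@P+[x,y,0])[0]-q for n,P,q in L])
r=least_squares(lambda p:model(p).ravel(),[500,50,.5,0,.45,40],x_scale=[10,10,.1,10,.1,10],loss="soft_l1")
print(r.x,np.degrees(r.x[2]));print(r.fun.reshape(-1,2).round(1))
x,y,w,xo,a,pz=r.x;M=R.from_euler("z",w).as_matrix();o=np.array([x,y,0])
for n,P in dict(pad=pad(a),padlevel=pad(0),paddle=[-80,105,pz],hinge=[0,0,58]).items(): print(n,(M@P+o).round(1))
E
```

```text
[ 6.10157858e+02  1.08865983e+02  5.10114080e-01 -9.36573271e+00
  4.23537672e-01  3.35032706e+01] 29.22738386937367
[[ 0.5 -2. ]
 [ 0.7 -1.5]
 [-1.5 -0.9]
 [-1.  -0.3]
 [-1.2  0.8]
 [ 0.9  0.1]
 [-0.9 -0.5]
 [-2.1  0.7]
 [ 0.7  0.1]
 [-0.1  0.2]
 [-1.7 -0.4]
 [-1.3 -0. ]
 [-0.6  0.8]
 [ 0.3  0.5]
 [ 0.9 -0.3]
 [-0.7 -0.3]
 [ 0.1 -0. ]
 [-0.   0.9]]
pad [516.1  56.3 111. ]
padlevel [505.4  50.3  62. ]
paddle [489.1 161.4  33.5]
hinge [610.2 108.9  58. ]
```

The fit holds to about 2 px. The bar angle comes out at 0.424 rad against a nominal 0.45, and the paddle height at 33.5 mm, inside its 33–47 mm range. Next I'll work out how far to move to a pose square to the pad.

```bash
cat > goal.py <<'E'
# goal.py pad A W | paddle Z : remaining move in the present tool axes, tool y to the hinge
import sys
from h import *
from workcell import state
M=R.from_euler("z",0.5101); o=np.array([610.2,108.9,0])
s=state(); Rt=R.from_euler("xyz",s["ee_rot"],degrees=True)
k=sys.argv[1]
if k=="pad": a,w=map(float,sys.argv[2:4]); P=M.apply(pad(a,2,0,w))+o
else: a=0; P=M.apply([-80,105,float(sys.argv[2])])+o
c,n=np.cos(a),np.sin(a)
yt=np.array([c,0,-n]); zt=np.array([-n,0,-c]); G=M*R.from_matrix(np.c_[np.cross(yt,zt),yt,zt])
d=P-s["ee_pos"]
print("world",d.round(1),"tool",Rt.inv().apply(d).round(1),"turn",np.degrees((Rt.inv()*G).as_rotvec()).round(2),
 "yaw-frame goal",G.as_euler("xyz",degrees=True).round(1),"F",s["force"].round(1),"t",s["time_s"],"pos",s["ee_pos"].round(1))
E
python3 goal.py pad 0.44 40
```

```text
world [ 319.9 -467.5  -65.1] tool [-470.7 -315.    65.6] turn [24.14  8.6  38.31] yaw-frame goal [-154.8    0.   119.2] F [ 0.1  0.6 -0.7] t 0.1 pos [213.5 533.4 213.2]
```

The manual's scale: shifts go in shares of 50 mm and turns go in shares of 180 degrees. Converting my numbers, -30 mm is -0.6, -25 mm is -0.5.

```bash
echo '{"ticks":[[-0.2, -0.14, 0, 0, 0, 0], [-0.5, -0.34, 0, 0, 0, 0], [-0.6, -0.4, 0, 0, 0, 0], [-0.6, -0.4, 0, 0, 0, 0], [-0.6, -0.4, 0, 0, 0, 0], [-0.6, -0.4, 0, 0, 0, 0], [-0.6, -0.4, 0, 0, 0, 0], [-0.6, -0.4, 0, 0, 0, 0]]}' | python3 -m pendant 0 20
echo '{"ticks":[[-0.6, -0.4, 0, 0, 0, 0], [-0.6, -0.4, 0, 0, 0, 0], [-0.6, -0.4, 0, 0, 0, 0], [-0.6, -0.4, 0, 0, 0, 0], [-0.6, -0.4, 0, 0, 0, 0], [-0.6, -0.4, 0, 0, 0, 0], [-0.4, -0.24, 0, 0, 0, 0], [0, 0, 0, 0, 0, 0]]}' | python3 -m pendant
echo '{"ticks":[[0, 0, 0, 0.0194, 0.0067, 0.0306], [0, 0, 0, 0.0194, 0.0067, 0.0306], [0, 0, 0, 0.0194, 0.0067, 0.0306], [0, 0, 0, 0.0194, 0.0067, 0.0306], [0, 0, 0, 0.0194, 0.0067, 0.0306], [0, 0, 0, 0.0194, 0.0067, 0.0306], [0, 0, 0, 0.0178, 0.0067, 0.0294], [0, 0, 0, 0, 0, 0]]}' | python3 -m pendant
python3 goal.py pad 0.44 40
```

```text
time_s: 0.9
ee_pos: [360.3, 318.0, 213.9]
ee_rot: [-180.0, 0.0, 158.2]
force: [-0.6, -0.3, -0.6]
gripper_width: 30.1
gripper_force: 0.0
time_s: 1.7
ee_pos: [497.4, 120.5, 213.7]
ee_rot: [-180.0, 0.0, 158.0]
force: [-0.3, -0.7, -0.2]
gripper_width: 0.4
gripper_force: 0.0
time_s: 2.5
ee_pos: [496.5, 123.9, 212.5]
ee_rot: [-154.8, 0.1, 119.3]
force: [0.4, 0.7, -0.9]
gripper_width: 0.2
gripper_force: 0.0
world [ 36.9 -58.  -64.5] tool [-68.4  31.   56.8] turn [-0.03  0.16  0.02] yaw-frame goal [-154.8    0.   119.2] F [ 0.4  0.7 -0.9] t 2.5 pos [496.5 123.9 212.5]
```

Scaled: -17 mm is -0.34, 16 mm is 0.32.

```bash
echo '{"ticks":[[-0.34, 0.16, 0.2, 0, 0, 0], [-0.34, 0.16, 0.28, 0, 0, 0], [-0.34, 0.16, 0.32, 0, 0, 0], [-0.34, 0.14, 0.32, 0, 0, 0], [0, 0, 0.24, 0, 0, 0], [0, 0, 0.16, 0, 0, 0], [0, 0, 0.1, 0, 0, 0], [0, 0, 0, 0, 0, 0]]}' | python3 -m pendant
python3 goal.py pad 0.44 8
python3 - <<'E'
from workcell import *
import cv2,numpy as np
a=grab_frame("side")[150:270,200:380];b=grab_frame("top")[160:280,190:340]
cv2.imwrite("pics/near.png",np.hstack([cv2.resize(a,(480,320),interpolation=2)[:, 60:460],cv2.resize(b,(400,320),interpolation=2)]))
E
```

```text
time_s: 3.3
ee_pos: [523.5, 61.0, 127.7]
ee_rot: [-154.9, 0.2, 119.3]
force: [0.9, 0.6, -0.7]
gripper_width: 0.3
gripper_force: 0.0
world [-2.  -1.7 -8.6] tool [-0.5  1.3  8.9] turn [0.09 0.18 0.01] yaw-frame goal [-154.8    0.   119.2] F [ 0.9  0.6 -0.7] t 3.3 pos [523.5  61.  127.7]
```

View pics/near.png

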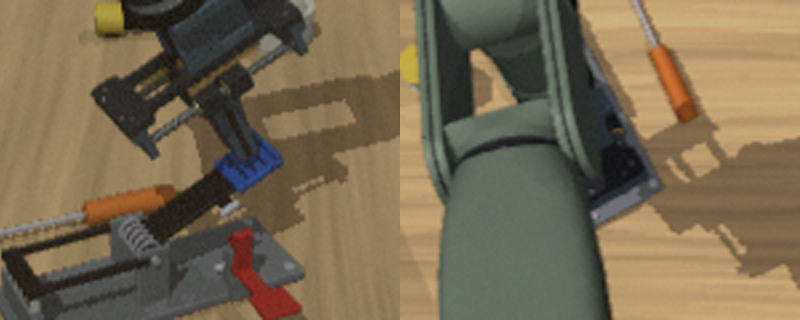

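The left half shows the shut fingertips just above the middle of the blue pad at about (245,160), square to it. Now I'll approach by feel.

```bash
cat > chk.py <<'E'
import sys
from h import *
from workcell import state
s=state();Rt=R.from_euler("xyz",s["ee_rot"],degrees=True);f=Rt.inv().apply(s["force"])
p=R.from_euler("z",-0.5101).apply(s["ee_pos"]-[610.2,108.9,58])
tilt=np.arcsin(-Rt.as_matrix()[2,1]);ang=np.arctan2(p[2],-p[0])-4/118
print("push %.1f side %.1f %.1f bar %.3f tilt %.3f trap %s z %.2f t %.1f"%(-f[2],f[0],f[1],.45-ang,tilt,p.round(1),s["ee_pos"][2],s["time_s"]))
sys.exit(-f[2]>float(sys.argv[1]))
E
echo '{"ticks":[[0, 0, 0.08, 0, 0, 0], [0, 0, 0.06, 0, 0, 0], [0, 0, 0.04, 0, 0, 0], [0, 0, 0, 0, 0, 0]]}' | python3 -m pendant >/dev/null; python3 chk.py 3 &&
echo '{"ticks":[[0, 0, 0.02, 0, 0, 0], [0, 0, 0.02, 0, 0, 0]]}' | python3 -m pendant >/dev/null; python3 chk.py 3 &&
echo '{"ticks":[[0, 0, 0.02, 0, 0, 0], [0, 0, 0.02, 0, 0, 0]]}' | python3 -m pendant >/dev/null; python3 chk.py 3 &&
echo '{"ticks":[[0, 0, 0.02, 0, 0, 0], [0, 0, 0.02, 0, 0, 0]]}' | python3 -m pendant >/dev/null; python3 chk.py 3 &&
echo '{"ticks":[[0, 0, 0.02, 0, 0, 0], [0, 0, 0.02, 0, 0, 0]]}' | python3 -m pendant >/dev/null; python3 chk.py 3 &&
echo '{"ticks":[[0, 0, 0.02, 0, 0, 0], [0, 0, 0.02, 0, 0, 0]]}' | python3 -m pendant >/dev/null; python3 chk.py 3
```

```text
push 0.5 side -0.1 0.2 bar -0.054 tilt 0.439 trap [-102.6   -0.    61.2] z 119.24 t 3.8
push 0.5 side -0.1 0.2 bar -0.054 tilt 0.439 trap [-102.6   -0.    61.2] z 119.24 t 3.8
push 0.5 side -0.1 0.2 bar -0.054 tilt 0.439 trap [-102.6   -0.    61.2] z 119.24 t 3.8
push 0.5 side -0.1 0.2 bar -0.054 tilt 0.439 trap [-102.6   -0.    61.2] z 119.24 t 3.8
push 0.5 side -0.1 0.2 bar -0.054 tilt 0.439 trap [-102.6   -0.    61.2] z 119.24 t 3.8
push 0.5 side -0.1 0.2 bar -0.054 tilt 0.439 trap [-102.6   -0.    61.2] z 119.24 t 3.8False
False
False
False
False
False
```

Scaled: 1 mm is 0.02.

```bash
sed -i 's/sys.exit(\(.*\))$/sys.exit(int(\1))/' chk.py
python3 chk.py 3 && echo '{"ticks":[[0, 0, 0.02, 0, 0, 0], [0, 0, 0.02, 0, 0, 0]]}' | python3 -m pendant >/dev/null; python3 chk.py 3 &&
echo '{"ticks":[[0, 0, 0.02, 0, 0, 0], [0, 0, 0.02, 0, 0, 0]]}' | python3 -m pendant >/dev/null; python3 chk.py 3 &&
echo '{"ticks":[[0, 0, 0.02, 0, 0, 0], [0, 0, 0.02, 0, 0, 0]]}' | python3 -m pendant >/dev/null; python3 chk.py 3 &&
echo '{"ticks":[[0, 0, 0.02, 0, 0, 0], [0, 0, 0.02, 0, 0, 0]]}' | python3 -m pendant >/dev/null; python3 chk.py 3 &&
echo '{"ticks":[[0, 0, 0.02, 0, 0, 0], [0, 0, 0.02, 0, 0, 0]]}' | python3 -m pendant >/dev/null; python3 chk.py 3
```

```text
push 0.5 side -0.1 0.2 bar -0.054 tilt 0.439 trap [-102.6   -0.    61.2] z 119.24 t 3.8
push -0.7 side 0.5 0.1 bar -0.041 tilt 0.438 trap [-103.1   -0.2   59.7] z 117.67 t 4.0
push 0.3 side 0.3 -0.1 bar -0.023 tilt 0.438 trap [-104.    -0.2   57.8] z 115.82 t 4.2
push 5.5 side 1.5 -1.2 bar -0.009 tilt 0.438 trap [-104.8   -0.2   56.3] z 114.26 t 4.4
push 5.5 side 1.5 -1.2 bar -0.009 tilt 0.438 trap [-104.8   -0.2   56.3] z 114.26 t 4.4
push 5.5 side 1.5 -1.2 bar -0.009 tilt 0.438 trap [-104.8   -0.2   56.3] z 114.26 t 4.4
```

Scaled: 2.4 mm is 0.048, 1.2 mm is 0.024, -1.15 degrees / 180 = -0.0064.

```bash
L=14
echo '{"ticks":[[0, 0, 0.024, -0.0032, 0, 0], [0, -0.002, 0.048, -0.0064, 0, 0], [0, -0.002, 0.048, -0.0064, 0, 0], [0, -0.002, 0.048, -0.0064, 0, 0]]}' | python3 -m pendant >/dev/null; python3 chk.py $L &&
echo '{"ticks":[[0, -0.002, 0.048, -0.0064, 0, 0], [0, -0.002, 0.048, -0.0064, 0, 0]]}' | python3 -m pendant >/dev/null; python3 chk.py $L &&
echo '{"ticks":[[0, -0.002, 0.048, -0.0064, 0, 0], [0, -0.002, 0.048, -0.0064, 0, 0]]}' | python3 -m pendant >/dev/null; python3 chk.py $L &&
echo '{"ticks":[[0, -0.002, 0.048, -0.0064, 0, 0], [0, -0.002, 0.048, -0.0064, 0, 0]]}' | python3 -m pendant >/dev/null; python3 chk.py $L &&
echo '{"ticks":[[0, 0, 0.024, -0.0032, 0, 0], [0, 0, 0.024, -0.0032, 0, 0]]}' | python3 -m pendant >/dev/null; python3 chk.py $L &&
echo '{"ticks":[[0, 0, 0.024, -0.0032, 0, 0], [0, 0, 0.024, -0.0032, 0, 0]]}' | python3 -m pendant >/dev/null; python3 chk.py $L &&
echo '{"ticks":[[0, 0, 0.024, -0.0032, 0, 0], [0, 0, 0.024, -0.0032, 0, 0], [0, 0, 0, 0, 0, 0]]}' | python3 -m pendant >/dev/null; python3 chk.py $L
```

```text
push 5.9 side -0.1 -0.9 bar 0.055 tilt 0.365 trap [-108.    -0.2   49.4] z 107.35 t 4.8
push 5.4 side 0.7 -1.2 bar 0.095 tilt 0.325 trap [-109.8   -0.2   45. ] z 103.03 t 5.0
push 6.7 side 1.0 -1.3 bar 0.135 tilt 0.285 trap [-111.5   -0.2   40.6] z 98.60 t 5.2
push 5.9 side 0.8 -0.7 bar 0.175 tilt 0.245 trap [-113.    -0.2   36. ] z 94.02 t 5.4
push 6.4 side 1.0 -0.8 bar 0.195 tilt 0.225 trap [-1.137e+02 -1.000e-01  3.380e+01] z 91.77 t 5.6
push 6.0 side 0.3 -1.8 bar 0.216 tilt 0.206 trap [-1.144e+02 -1.000e-01  3.140e+01] z 89.38 t 5.8
push 7.4 side 1.2 -1.2 bar 0.236 tilt 0.186 trap [-1.15e+02 -1.00e-01  2.91e+01] z 87.05 t 6.1
```

Scaled: 1.2 mm is 0.024, -0.57 degrees / 180 = -0.0032.

```bash
L=14.5; for i in 1; do
echo '{"ticks":[[0, 0, 0.024, -0.0032, 0, 0], [0, 0, 0.024, -0.0032, 0, 0]]}' | python3 -m pendant >/dev/null; python3 chk.py $L &&
echo '{"ticks":[[0, 0, 0.024, -0.0032, 0, 0], [0, 0, 0.024, -0.0032, 0, 0]]}' | python3 -m pendant >/dev/null; python3 chk.py $L &&
echo '{"ticks":[[0, 0, 0.024, -0.0032, 0, 0], [0, 0, 0.024, -0.0032, 0, 0]]}' | python3 -m pendant >/dev/null; python3 chk.py $L &&
echo '{"ticks":[[0, 0, 0.024, -0.0032, 0, 0], [0, 0, 0.024, -0.0032, 0, 0]]}' | python3 -m pendant >/dev/null; python3 chk.py $L &&
echo '{"ticks":[[0, 0, 0.024, -0.0032, 0, 0], [0, 0, 0, 0, 0, 0]]}' | python3 -m pendant >/dev/null; python3 chk.py $L &&
echo '{"ticks":[[0, 0, 0.012, -0.0016, 0, 0], [0, 0, 0.012, -0.0016, 0, 0]]}' | python3 -m pendant >/dev/null; python3 chk.py $L &&
echo '{"ticks":[[0, 0, 0.012, -0.0016, 0, 0], [0, 0, 0.012, -0.0016, 0, 0]]}' | python3 -m pendant >/dev/null; python3 chk.py $L &&
echo '{"ticks":[[0, 0, 0.012, -0.0016, 0, 0], [0, 0, 0.012, -0.0016, 0, 0]]}' | python3 -m pendant >/dev/null; python3 chk.py $L &&
echo '{"ticks":[[0, 0, 0.012, -0.0016, 0, 0], [0, 0, 0.012, -0.0016, 0, 0]]}' | python3 -m pendant >/dev/null; python3 chk.py $L; done
```

```text
push 6.2 side 0.9 -1.9 bar 0.257 tilt 0.167 trap [-1.154e+02 -1.000e-01  2.670e+01] z 84.67 t 6.3
push 7.0 side 0.9 -2.1 bar 0.278 tilt 0.147 trap [-1.16e+02 -1.00e-01  2.43e+01] z 82.25 t 6.5
push 6.3 side 1.7 -1.9 bar 0.298 tilt 0.127 trap [-1.164e+02 -1.000e-01  2.190e+01] z 79.90 t 6.7
push 9.7 side 1.3 -3.4 bar 0.317 tilt 0.108 trap [-1.168e+02 -1.000e-01  1.970e+01] z 77.68 t 6.9
push 6.9 side 0.5 -2.7 bar 0.327 tilt 0.098 trap [-117.    -0.2   18.5] z 76.53 t 7.1
push 9.5 side 0.5 -2.4 bar 0.336 tilt 0.088 trap [-117.1   -0.2   17.5] z 75.47 t 7.3
push 9.6 side 1.0 -3.0 bar 0.346 tilt 0.078 trap [-1.173e+02 -1.000e-01  1.630e+01] z 74.30 t 7.5
push 10.2 side 0.7 -2.9 bar 0.356 tilt 0.068 trap [-1.174e+02 -1.000e-01  1.510e+01] z 73.11 t 7.7
push 10.5 side 1.2 -2.5 bar 0.366 tilt 0.058 trap [-117.6   -0.2   13.9] z 71.92 t 7.9
```

Scaled: 0.6 mm is 0.012, -0.29 degrees / 180 = -0.0016.

```bash
L=13.5
echo '{"ticks":[[0, 0, 0.012, -0.0016, 0, 0], [0, 0, 0.012, -0.0016, 0, 0]]}' | python3 -m pendant >/dev/null; python3 chk.py $L &&
echo '{"ticks":[[0, 0, 0.012, -0.0016, 0, 0], [0, 0, 0.012, -0.0016, 0, 0]]}' | python3 -m pendant >/dev/null; python3 chk.py $L &&
echo '{"ticks":[[0, 0, 0.012, -0.0016, 0, 0], [0, 0, 0.012, -0.0016, 0, 0]]}' | python3 -m pendant >/dev/null; python3 chk.py $L &&
echo '{"ticks":[[0, 0, 0.012, -0.0016, 0, 0]]}' | python3 -m pendant >/dev/null; python3 chk.py $L &&
echo '{"ticks":[[0, 0, 0.012, -0.0016, 0, 0]]}' | python3 -m pendant >/dev/null; python3 chk.py $L &&
echo '{"ticks":[[0, 0, 0.012, -0.0016, 0, 0]]}' | python3 -m pendant >/dev/null; python3 chk.py $L &&
echo '{"ticks":[[0, 0, 0.012, -0.0016, 0, 0]]}' | python3 -m pendant >/dev/null; python3 chk.py $L &&
echo '{"ticks":[[0, 0, 0.012, -0.0016, 0, 0]]}' | python3 -m pendant >/dev/null; python3 chk.py $L &&
echo '{"ticks":[[0, 0, 0.012, -0.0016, 0, 0]]}' | python3 -m pendant >/dev/null; python3 chk.py $L
```

```text
push 10.0 side 1.1 -4.0 bar 0.376 tilt 0.048 trap [-1.177e+02 -1.000e-01  1.270e+01] z 70.73 t 8.1
push 9.6 side 1.5 -3.1 bar 0.387 tilt 0.038 trap [-117.8   -0.2   11.5] z 69.49 t 8.3
push 9.1 side 0.8 -3.9 bar 0.398 tilt 0.028 trap [-1.18e+02 -1.00e-01  1.02e+01] z 68.17 t 8.5
push 9.4 side 1.8 -3.3 bar 0.403 tilt 0.023 trap [-118.    -0.2    9.5] z 67.54 t 8.6
push 8.9 side 1.4 -3.3 bar 0.409 tilt 0.018 trap [-118.1   -0.2    8.9] z 66.89 t 8.7
push 9.1 side 0.7 -3.2 bar 0.414 tilt 0.013 trap [-118.1   -0.2    8.2] z 66.23 t 8.8
push 9.7 side 1.1 -3.3 bar 0.420 tilt 0.008 trap [-118.1   -0.2    7.6] z 65.60 t 8.9
push 8.7 side 0.0 -3.1 bar 0.425 tilt 0.003 trap [-1.182e+02 -1.000e-01  6.900e+00] z 64.93 t 9.0
push 8.3 side 0.0 -3.6 bar 0.431 tilt -0.002 trap [-1.182e+02 -1.000e-01  6.300e+00] z 64.29 t 9.1
```

Scaled: 0.6 mm is 0.012, -0.29 degrees / 180 = -0.0016.

```bash
L=11.5
echo '{"ticks":[[0, 0, 0.012, -0.0016, 0, 0]]}' | python3 -m pendant >/dev/null; python3 chk.py $L &&
echo '{"ticks":[[0, 0, 0.012, -0.0016, 0, 0]]}' | python3 -m pendant >/dev/null; python3 chk.py $L &&
echo '{"ticks":[[0, 0, 0.012, -0.0016, 0, 0]]}' | python3 -m pendant >/dev/null; python3 chk.py $L &&
echo '{"ticks":[[0, 0, 0.012, -0.0016, 0, 0]]}' | python3 -m pendant >/dev/null; python3 chk.py $L &&
echo '{"ticks":[[0, 0, 0.012, -0.0016, 0, 0]]}' | python3 -m pendant >/dev/null; python3 chk.py $L &&
echo '{"ticks":[[0, 0, 0.012, -0.0016, 0, 0]]}' | python3 -m pendant >/dev/null; python3 chk.py $L &&
echo '{"ticks":[[0, 0, 0.012, -0.0016, 0, 0]]}' | python3 -m pendant >/dev/null; python3 chk.py $L &&
echo '{"ticks":[[0, 0, 0.012, -0.0016, 0, 0]]}' | python3 -m pendant >/dev/null; python3 chk.py $L &&
echo '{"ticks":[[0, 0, 0.012, -0.0016, 0, 0]]}' | python3 -m pendant >/dev/null; python3 chk.py $L
```

```text
push 7.7 side 1.0 -3.9 bar 0.436 tilt -0.007 trap [-1.182e+02 -1.000e-01  5.700e+00] z 63.65 t 9.2
push 7.8 side -0.3 -3.1 bar 0.442 tilt -0.012 trap [-1.183e+02 -1.000e-01  5.000e+00] z 63.01 t 9.3
push 7.5 side 0.3 -3.1 bar 0.447 tilt -0.017 trap [-1.183e+02 -1.000e-01  4.400e+00] z 62.36 t 9.4
push 7.6 side 1.2 -3.0 bar 0.452 tilt -0.022 trap [-118.3   -0.2    3.7] z 61.73 t 9.5
push 7.2 side 0.2 -3.3 bar 0.458 tilt -0.027 trap [-1.184e+02 -1.000e-01  3.100e+00] z 61.06 t 9.6
push 7.8 side 0.9 -3.9 bar 0.463 tilt -0.032 trap [-118.4   -0.2    2.5] z 60.48 t 9.7
push 8.3 side 0.9 -3.8 bar 0.468 tilt -0.037 trap [-1.184e+02 -1.000e-01  1.900e+00] z 59.93 t 9.8
push 8.7 side 0.5 -4.0 bar 0.473 tilt -0.042 trap [-1.184e+02 -1.000e-01  1.300e+00] z 59.30 t 9.9
push 8.0 side 0.1 -3.9 bar 0.478 tilt -0.047 trap [-1.184e+02 -1.000e-01  7.000e-01] z 58.66 t 10.0
```

Scaled: 0.6 mm is 0.012, -0.29 degrees / 180 = -0.0016.

```bash
L=11
echo '{"ticks":[[0, 0, 0.012, -0.0016, 0, 0]]}' | python3 -m pendant >/dev/null; python3 chk.py $L &&
echo '{"ticks":[[0, 0, 0.012, -0.0016, 0, 0]]}' | python3 -m pendant >/dev/null; python3 chk.py $L &&
echo '{"ticks":[[0, 0, 0.012, -0.0016, 0, 0]]}' | python3 -m pendant >/dev/null; python3 chk.py $L &&
echo '{"ticks":[[0, 0, 0.012, -0.0016, 0, 0]]}' | python3 -m pendant >/dev/null; python3 chk.py $L &&
echo '{"ticks":[[0, 0, 0.012, -0.0016, 0, 0]]}' | python3 -m pendant >/dev/null; python3 chk.py $L &&
echo '{"ticks":[[0, 0, 0.012, -0.0016, 0, 0]]}' | python3 -m pendant >/dev/null; python3 chk.py $L &&
echo '{"ticks":[[0, 0, 0.012, -0.0016, 0, 0]]}' | python3 -m pendant >/dev/null; python3 chk.py $L &&
echo '{"ticks":[[0, 0, 0.012, -0.0016, 0, 0]]}' | python3 -m pendant >/dev/null; python3 chk.py $L &&
echo '{"ticks":[[0, 0, 0.012, -0.0016, 0, 0]]}' | python3 -m pendant >/dev/null; python3 chk.py $L
```

```text
push 7.2 side 1.3 -3.5 bar 0.484 tilt -0.052 trap [-1.184e+02 -1.000e-01  0.000e+00] z 58.00 t 10.1
push 7.5 side 0.0 -2.4 bar 0.489 tilt -0.057 trap [-1.184e+02 -1.000e-01 -6.000e-01] z 57.40 t 10.2
push 7.7 side -0.3 -2.5 bar 0.495 tilt -0.062 trap [-1.184e+02 -1.000e-01 -1.300e+00] z 56.71 t 10.3
push 6.5 side -0.1 -3.6 bar 0.500 tilt -0.067 trap [-1.183e+02 -1.000e-01 -1.900e+00] z 56.10 t 10.4
push 6.5 side 1.0 -4.4 bar 0.506 tilt -0.072 trap [-1.184e+02 -1.000e-01 -2.600e+00] z 55.43 t 10.5
push 6.1 side 0.6 -4.6 bar 0.511 tilt -0.077 trap [-1.183e+02 -1.000e-01 -3.300e+00] z 54.74 t 10.6
push 6.6 side 0.9 -3.5 bar 0.517 tilt -0.082 trap [-1.183e+02 -1.000e-01 -3.900e+00] z 54.14 t 10.7
push 7.1 side 0.4 -4.2 bar 0.521 tilt -0.087 trap [-1.183e+02 -1.000e-01 -4.400e+00] z 53.61 t 10.8
push 7.8 side -0.1 -4.0 bar 0.526 tilt -0.092 trap [-1.182e+02 -1.000e-01 -5.000e+00] z 53.01 t 10.9
```

Scaled: 0.5 mm is 0.01, -0.25 degrees / 180 = -0.0014.

```bash
L=10.5
echo '{"ticks":[[0, 0, 0.01, -0.0014, 0, 0]]}' | python3 -m pendant >/dev/null; python3 chk.py $L &&
echo '{"ticks":[[0, 0, 0.01, -0.0014, 0, 0]]}' | python3 -m pendant >/dev/null; python3 chk.py $L &&
echo '{"ticks":[[0, 0, 0.01, -0.0014, 0, 0]]}' | python3 -m pendant >/dev/null; python3 chk.py $L &&
echo '{"ticks":[[0, 0, 0.01, -0.0014, 0, 0]]}' | python3 -m pendant >/dev/null; python3 chk.py $L &&
echo '{"ticks":[[0, 0, 0.01, -0.0014, 0, 0]]}' | python3 -m pendant >/dev/null; python3 chk.py $L &&
echo '{"ticks":[[0, 0, 0.01, -0.0014, 0, 0]]}' | python3 -m pendant >/dev/null; python3 chk.py $L &&
echo '{"ticks":[[0, 0, 0.01, -0.0014, 0, 0]]}' | python3 -m pendant >/dev/null; python3 chk.py $L &&
echo '{"ticks":[[0, 0, 0.01, -0.0014, 0, 0]]}' | python3 -m pendant >/dev/null; python3 chk.py $L
```

```text
push 7.3 side 0.6 -3.4 bar 0.531 tilt -0.096 trap [-118.2   -0.    -5.5] z 52.48 t 11.0
push 6.8 side -0.3 -3.8 bar 0.535 tilt -0.101 trap [-1.182e+02 -1.000e-01 -6.000e+00] z 51.99 t 11.1
push 9.1 side -0.3 -3.8 bar 0.539 tilt -0.105 trap [-1.181e+02 -1.000e-01 -6.500e+00] z 51.53 t 11.2
push 12.1 side 1.1 -5.5 bar 0.541 tilt -0.109 trap [-1.181e+02 -1.000e-01 -6.800e+00] z 51.20 t 11.3
push 12.1 side 1.1 -5.5 bar 0.541 tilt -0.109 trap [-1.181e+02 -1.000e-01 -6.800e+00] z 51.20 t 11.3
push 12.1 side 1.1 -5.5 bar 0.541 tilt -0.109 trap [-1.181e+02 -1.000e-01 -6.800e+00] z 51.20 t 11.3
push 12.1 side 1.1 -5.5 bar 0.541 tilt -0.109 trap [-1.181e+02 -1.000e-01 -6.800e+00] z 51.20 t 11.3
push 12.1 side 1.1 -5.5 bar 0.541 tilt -0.109 trap [-1.181e+02 -1.000e-01 -6.800e+00] z 51.20 t 11.3
```

The force has risen to 12 N and motion has slowed, so this is the stop, past the click. I'll ease off along the same arc and watch whether the force vanishes.

Scaled: -0.6 mm is -0.012, 0.29 degrees / 180 = 0.0016.

```bash
echo '{"ticks":[[0, 0, -0.012, 0.0016, 0, 0]]}' | python3 -m pendant >/dev/null; python3 chk.py 30
echo '{"ticks":[[0, 0, -0.024, 0.0032, 0, 0]]}' | python3 -m pendant >/dev/null; python3 chk.py 30
echo '{"ticks":[[0, 0, -0.024, 0.0032, 0, 0]]}' | python3 -m pendant >/dev/null; python3 chk.py 30
echo '{"ticks":[[0, 0, -0.024, 0.0032, 0, 0]]}' | python3 -m pendant >/dev/null; python3 chk.py 30
echo '{"ticks":[[0, 0, -0.024, 0.0032, 0, 0]]}' | python3 -m pendant >/dev/null; python3 chk.py 30
echo '{"ticks":[[0, 0, -0.024, 0.0032, 0, 0], [0, 0, 0, 0, 0, 0]]}' | python3 -m pendant >/dev/null; python3 chk.py 30
```

```text
push 6.6 side 0.8 -3.4 bar 0.537 tilt -0.104 trap [-1.182e+02 -1.000e-01 -6.200e+00] z 51.77 t 11.4
push 7.4 side 0.6 -4.1 bar 0.527 tilt -0.094 trap [-1.183e+02 -1.000e-01 -5.100e+00] z 52.91 t 11.5
push 8.0 side 0.7 -3.0 bar 0.516 tilt -0.084 trap [-1.183e+02 -1.000e-01 -3.900e+00] z 54.15 t 11.6
push -0.1 side -0.9 -0.4 bar 0.508 tilt -0.075 trap [-1.18e+02 -1.00e-01 -2.90e+00] z 55.15 t 11.7
push -0.2 side 0.8 0.2 bar 0.500 tilt -0.067 trap [-117.2   -0.4   -1.8] z 56.17 t 11.8
push 0.7 side 0.4 0.2 bar 0.490 tilt -0.057 trap [-116.7   -0.5   -0.7] z 57.25 t 12.0
```

The force dropped to zero, so the catch is holding the bar at about 0.51. I'll rise clear, turn upright and check with a picture.

Scaled: -15 mm is -0.3, -12 mm is -0.24, 1 degrees / 180 = 0.0056.

```bash
echo '{"ticks":[[0, 0, -0.1, 0, 0, 0], [0, 0, -0.24, 0, 0, 0], [0, 0, -0.3, 0, 0, 0], [0, 0, -0.3, 0.0056, 0, 0], [0, 0, -0.3, 0.0056, 0, 0], [0, 0, -0.2, 0.0056, 0, 0], [0, 0, 0, 0.0011, 0, 0], [0, 0, 0, 0, 0, 0]]}' | python3 -m pendant >/dev/null; python3 chk.py 30; python3 goal.py paddle 60
python3 - <<'E'
from workcell import *
import cv2,numpy as np
cv2.imwrite("pics/cocked.png",cv2.resize(grab_frame("side")[170:290,200:380],None,fx=4,fy=4,interpolation=2))
E
```

```text
push -1.0 side -0.4 -0.5 bar -0.051 tilt -0.002 trap [-1.206e+02 -1.000e-01  7.140e+01] z 129.41 t 12.8
world [-15.8 111.6 -69.4] tool [105.3  40.6  69.1] turn [0.09 0.2  0.05] yaw-frame goal [-180.     0.   119.2] F [-0.2 -0.6 -1. ] t 12.8 pos [505.   49.9 129.4]
```

View pics/cocked.png

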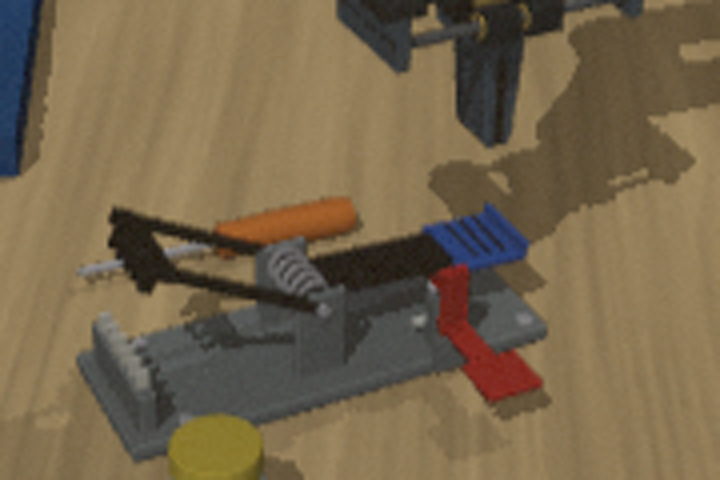

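The bar is cocked: the jaw is open at (135,240), the tail near level and the red hook over it at (452,290). Now I'll move over the paddle.

Scaled: 20 mm is 0.4, 18 mm is 0.36.

```bash
echo '{"ticks":[[0.2, 0.08, 0, 0, 0, 0], [0.36, 0.14, 0, 0, 0, 0], [0.4, 0.16, 0, 0, 0, 0], [0.4, 0.16, 0, 0, 0, 0], [0.4, 0.16, 0, 0, 0, 0], [0.24, 0.08, 0, 0, 0, 0], [0.1, 0.04, 0, 0, 0, 0], [0, 0, 0, 0, 0, 0]]}' | python3 -m pendant >/dev/null
echo '{"ticks":[[0, 0, 0.2, 0, 0, 0], [0, 0, 0.3, 0, 0, 0], [0, 0, 0.3, 0, 0, 0], [0, 0, 0.3, 0, 0, 0], [0, 0, 0.2, 0, 0, 0], [0, 0, 0.1, 0, 0, 0], [0, 0, 0, 0, 0, 0]]}' | python3 -m pendant >/dev/null; python3 chk.py 30; python3 goal.py paddle 50
python3 - <<'E'
from workcell import *
import cv2,numpy as np
cv2.imwrite("pics/pdl.png",cv2.resize(grab_frame("side")[170:290,200:380],None,fx=4,fy=4,interpolation=2))
E
```

```text
push 0.1 side 0.6 -0.2 bar 0.483 tilt 0.001 trap [-8.020e+01  1.044e+02  1.000e-01] z 58.06 t 14.3
world [-0.1  0.6 -8.1] tool [0.6 0.2 8.1] turn [-0.03  0.17  0.01] yaw-frame goal [-180.     0.   119.2] F [-0.4  0.4  0.1] t 14.35 pos [489.2 160.9  58.1]
```

View pics/pdl.png

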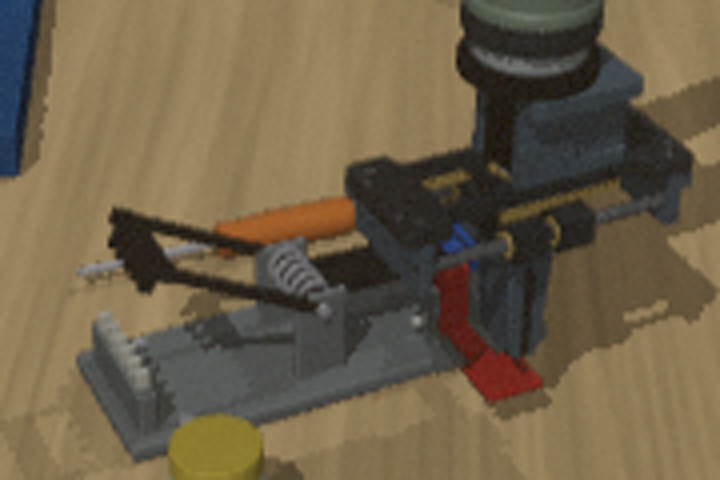

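The jaw is still cocked and the fingertips are above the paddle at about (515,350). I'll press in small steps, checking the force and the jaw region of the image.

```bash
cat > jaw.py <<'E'
# exit 1 once the dark jaw has left its cocked place in the side image, or push exceeds 8 N
import sys,chk_lib as c
E
cat > jaw.py <<'E'
import sys,subprocess
from workcell import grab_frame
g=grab_frame("side")[222:242,227:240]; d=int((g.max(2)<60).sum()); print("dark",d,end=" ",flush=True)
r=subprocess.call([sys.executable,"chk.py","8"])
sys.exit(int(d<15 or r!=0))
E
python3 jaw.py && echo '{"ticks":[[0, 0, 0.06, 0, 0, 0], [0, 0, 0.06, 0, 0, 0], [0, 0, 0.04, 0, 0, 0]]}' | python3 -m pendant >/dev/null && python3 jaw.py &&
echo '{"ticks":[[0, 0, 0.02, 0, 0, 0], [0, 0, 0.02, 0, 0, 0]]}' | python3 -m pendant >/dev/null && python3 jaw.py &&
echo '{"ticks":[[0, 0, 0.02, 0, 0, 0], [0, 0, 0.02, 0, 0, 0]]}' | python3 -m pendant >/dev/null && python3 jaw.py &&
echo '{"ticks":[[0, 0, 0.02, 0, 0, 0], [0, 0, 0.02, 0, 0, 0]]}' | python3 -m pendant >/dev/null && python3 jaw.py &&
echo '{"ticks":[[0, 0, 0.02, 0, 0, 0], [0, 0, 0.02, 0, 0, 0]]}' | python3 -m pendant >/dev/null && python3 jaw.py &&
echo '{"ticks":[[0, 0, 0.02, 0, 0, 0], [0, 0, 0.02, 0, 0, 0]]}' | python3 -m pendant >/dev/null && python3 jaw.py &&
echo '{"ticks":[[0, 0, 0.02, 0, 0, 0], [0, 0, 0.02, 0, 0, 0]]}' | python3 -m pendant >/dev/null && python3 jaw.py &&
echo '{"ticks":[[0, 0, 0.02, 0, 0, 0], [0, 0, 0.02, 0, 0, 0]]}' | python3 -m pendant >/dev/null && python3 jaw.py &&
echo '{"ticks":[[0, 0, 0.02, 0, 0, 0], [0, 0, 0.02, 0, 0, 0]]}' | python3 -m pendant >/dev/null && python3 jaw.py
```

```text
dark 172 push -0.3 side 0.5 0.4 bar 0.471 tilt -0.002 trap [-79.4 104.4   1.1] z 59.06 t 14.4
dark 171 push -0.7 side -0.6 0.0 bar 0.579 tilt -0.000 trap [-79.9 104.8  -7.6] z 50.40 t 14.8
dark 172 push -0.5 side -0.3 0.8 bar 0.601 tilt -0.001 trap [-79.8 104.7  -9.4] z 48.58 t 15.1
dark 173 push -0.3 side -1.1 0.5 bar 0.626 tilt -0.001 trap [-79.8 104.7 -11.4] z 46.57 t 15.3
dark 171 push -0.6 side -0.1 0.3 bar 0.651 tilt -0.001 trap [-79.8 104.7 -13.5] z 44.54 t 15.6
dark 172 push -0.6 side 0.8 0.1 bar 0.675 tilt -0.001 trap [-79.8 104.7 -15.5] z 42.53 t 15.8
dark 173 push -0.4 side -1.0 0.4 bar 0.699 tilt -0.001 trap [-79.8 104.7 -17.4] z 40.55 t 16.1
dark 173 push -0.6 side 0.2 -0.6 bar 0.723 tilt -0.001 trap [-79.8 104.7 -19.5] z 38.54 t 16.3
dark 173 push 3.9 side 0.8 -0.1 bar 0.743 tilt -0.001 trap [-79.6 104.7 -21.1] z 36.91 t 16.6
dark 174 push 5.4 side 1.6 -1.2 bar 0.765 tilt -0.001 trap [-79.6 104.9 -23. ] z 35.03 t 16.8
```

```bash
sed -i 's/"8"/"10"/' jaw.py
echo '{"ticks":[[0, 0, 0.02, 0, 0, 0], [0, 0, 0.02, 0, 0, 0]]}' | python3 -m pendant >/dev/null && python3 jaw.py &&
echo '{"ticks":[[0, 0, 0.02, 0, 0, 0], [0, 0, 0.02, 0, 0, 0]]}' | python3 -m pendant >/dev/null && python3 jaw.py &&
echo '{"ticks":[[0, 0, 0.02, 0, 0, 0]]}' | python3 -m pendant >/dev/null && python3 jaw.py &&
echo '{"ticks":[[0, 0, 0.02, 0, 0, 0]]}' | python3 -m pendant >/dev/null && python3 jaw.py &&
echo '{"ticks":[[0, 0, 0.02, 0, 0, 0]]}' | python3 -m pendant >/dev/null && python3 jaw.py &&
echo '{"ticks":[[0, 0, 0.02, 0, 0, 0]]}' | python3 -m pendant >/dev/null && python3 jaw.py &&
echo '{"ticks":[[0, 0, 0.02, 0, 0, 0]]}' | python3 -m pendant >/dev/null && python3 jaw.py &&
echo '{"ticks":[[0, 0, 0.02, 0, 0, 0]]}' | python3 -m pendant >/dev/null && python3 jaw.py &&
echo '{"ticks":[[0, 0, 0.02, 0, 0, 0]]}' | python3 -m pendant >/dev/null && python3 jaw.py &&
echo '{"ticks":[[0, 0, 0.02, 0, 0, 0]]}' | python3 -m pendant >/dev/null && python3 jaw.py &&
echo '{"ticks":[[0, 0, 0.02, 0, 0, 0]]}' | python3 -m pendant >/dev/null && python3 jaw.py
```

```text
dark 172 push 2.8 side 2.4 0.1 bar 0.791 tilt -0.001 trap [-79.7 105.  -25.2] z 32.77 t 17.1
dark 172 push 1.3 side 0.9 0.8 bar 0.817 tilt -0.001 trap [-79.6 104.6 -27.5] z 30.47 t 17.3
dark 175 push 1.5 side 0.3 0.2 bar 0.829 tilt -0.001 trap [-79.7 104.4 -28.6] z 29.38 t 17.4
dark 176 push 2.5 side 0.1 0.7 bar 0.839 tilt -0.000 trap [-79.9 104.3 -29.7] z 28.34 t 17.6
dark 3 push 2.2 side 0.6 0.2 bar 0.848 tilt -0.000 trap [-79.8 104.4 -30.5] z 27.53 t 17.8
```

The jaw has left its cocked place, so the trap has snapped. I'll lift straight off and check.

Scaled: -20 mm is -0.4, -15 mm is -0.3.

```bash
echo '{"ticks":[[0, 0, -0.06, 0, 0, 0], [0, 0, -0.16, 0, 0, 0], [0, 0, -0.3, 0, 0, 0], [0, 0, -0.4, 0, 0, 0], [0, 0, -0.4, 0, 0, 0], [0, 0, -0.4, 0, 0, 0], [0, 0, -0.4, 0, 0, 0], [0, 0, -0.4, 0, 0, 0]]}' | python3 -m pendant >/dev/null
echo '{"ticks":[[0, 0, -0.3, 0, 0, 0], [0, 0, 0, 0, 0, 0], [0, 0, 0, 0, 0, 0]]}' | python3 -m pendant >/dev/null; python3 chk.py 30
python3 - <<'E'
from workcell import *
import cv2
cv2.imwrite("pics/end.png",grab_frame("side"))
E
```

```text
push 0.3 side -0.2 -0.1 bar -0.460 tilt -0.001 trap [-80.1 105.2 110.7] z 168.72 t 18.9
```

View pics/end.png

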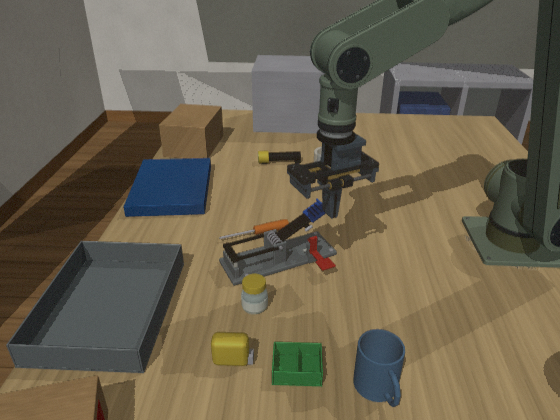

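The jaw is shut at (232,245), the tail is up again at (315,211), the paddle has sprung back, and the other things are where they were. The gripper is clear of everything.

```bash
python3 -c "from workcell import job_done; print(job_done())"
```

```text
the job is handed in; nothing more can be done
None
```

The trap passed its test: the pad clicked, the catch alone held the bar cocked, and the red paddle snapped the jaw shut, with a highest measured push of about 12 N. The job was handed in at about 19 s, with nothing else on the desk moved as far as the last side picture shows.

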